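# Load the slide tray into the scanner nose first

## Robot

A 7-joint arm with a two-finger parallel gripper is mounted at the origin on the work surface. World frame = base frame: x ahead of the robot, y to its left, z up, the work surface at z = 0. Lengths are in m, angles in rad, forces in N, time in s.
With the tool pointing down it reaches from about 0.425 to 0.925 m from the base axis. Payload 6.8 kg.
Tool frame: the origin (TCP) lies between the finger pads, 19 mm behind the fingertips; this is the grasp point; z points along the fingers, y is the line along which they close (so a half turn about z gives the same grasp; the last joint's range is limited). The gripper opens to 85 mm and grips with 20 to 120 N. Pads are 22 mm wide; open, the fingers measure 114 mm over their backs; the gripper's body (76 mm by 85 mm) begins 54 mm behind the grasp point. The pads swing forward as they close: fully open they stand 13 mm farther back than shut.
Start: joints at [1.055, 0.477, 0.022, 1.555, -0.011, 1.109, -0.083], TCP at [0.268, -0.62, 0.25] pointing down, gripper open.
Joint ranges: [-2.96, 2.96], [-0.34, 2.1], [-1.41, 1.46], [0.24, 2.44], [-1.37, 4.51], [0.17, 1.92], [-2.96, 2.96]. Speed limits (rad/s): [2.39, 2.39, 3.14, 3.14, 3.14, 3.14, 3.14].

## Interface

Orientations are given as a rotation vector (axis times angle).
In Python, from bench import status, imaging, workorder gives the robot as it stands.
- The arm moves only by the tool send_rows, never from a script. Its argument "steps" is a list of rows, each an object of numbers: "dx", "dy", "dz": the shift along the tool's x, y, z in cm; "yaw": the turn about the tool's z in degrees; "gripper": the opening, from 0 (shut) to 1 (fully open). A call has 1 to 5 rows; each row is the pose to reach, as a shift and turn from the pose commanded when the call began, along the tool's axes at that moment; what a row does not reach only later rows make up. A row lasts 1/8 s, in which the tool goes at most 62.5 mm and 10.7 degrees, less where a joint would pass 70% of its speed; a pose out of reach is approached as far as the arm can. A call with a gripper value outside its range is refused whole. The fingers move at their own pace and stop on an object; "force" is the grip in N (left out, the last holds). Time passes only in rows, so rows that repeat a pose let the fingers close. It gives the time, the measured TCP pose, the force, the opening and the grip force at its end, in the units of the state.
- status.get_obs(): the state, without advancing time (a new reading comes with each control period).
- imaging.grab_frame(name): name is "scene" or "side" or "wrist"; returns a dict with "color" (384x512x3 uint8, red, green, blue), "depth" (384x512 float32, m along the optical axis (not along the pixel's ray), 0 where there is no reading), "K" (3x3 intrinsics, pixels), "R" (3x3) and "t" (3): a world point X has camera coordinates R X + t. Camera axes: x right, y down, z forward; pixel columns grow to the right and rows downward; lengths in m; the calibration is good to about 2 mm. A picture is of the moment at which its call begins.
- workorder.hand_in(): hands the job in; it is judged then, once.
The state is a dict: "clock": time; "joints": joint angles; "qvel": joint speeds; "tau": joint torques, N m; "tcp_pos": TCP position; "orientation": TCP orientation; "contact_force": force on the tool from outside, world axes, zero at the start; "moment": the same for the moment, N m; "grip_width": finger opening in m; "gripper_force": force on a finger pad.
Only numpy, scipy, OpenCV 4.12 (cv2) and the standard library are available. Lean on these libraries where they do the work, as an engineer would, in place of code of your own. Each camera call takes 0.05 s, during which the arm holds its last target. There are 200 camera calls.

## Task

The slide tray lies the wrong way round on the bench beside the slide scanner. Turn it end for end and slide it, tapered nose first, along the scanner's guide rails until it is fully home with the ears of its orange tail against the rails. Keep the tray roughly level so that the slides stay in it, leave the other things on the bench where they are, and let go of the tray at the end.

Things in the scene. Friction and masses are not known exactly. Their poses are not given: they have to be found in the camera images.
- scanner: Slide scanner, fixed, cream and black, up to 227 mm tall. Origin on the bench under the middle of the two rail mouths; x points into the rails (the way the tray slides in), z up. Its aluminium deck, 12 mm thick and 140 mm wide, runs from x = -120 to +170 mm. Behind the bridge a clear cover, 66 to 70 mm above the bench, spans the rails.
- rail_mouth (a point): Middle of the rail mouths on the deck: scanner (0, 0, 12 mm), scanner's axes. Two dark rails run from here to an end wall at x = 142 mm: inner faces 62 mm apart (y = +-31 mm), each 12 mm wide, 28 mm high above the deck, with lips on top reaching 7 mm inwards, their underside 24 mm above the deck.
- apron (a point): Middle of the open loading apron, the part of the deck before the rails (x = -120 to 0 mm): scanner (-60, 0, 12 mm), scanner's axes. The tray can be laid on it.
- bridge_edge (a point): Middle of the lower front edge of the cream bridge over the mouths: scanner (-18, 0, 70 mm). The bridge is 150 mm wide and solid from x = -18 to 50 mm, 70 to 170 mm above the bench, its feet outside |y| = 50 mm at x = 0 to 50 mm. A tool pointing straight down hits it before the tray is home; one leaning back 30 to 40 deg (fingers down and into the rails) clears it.
- tray: Dark tray with two glass slides fixed in it, 150 mm long (x), 58 mm wide (y), side walls 20 mm high, 0.15 to 0.28 kg. Origin: middle of its underside; x points to the nose, z up. Starts on the bench left or right of the scanner, wrong way round: nose towards the robot, +-0.5 rad. Home: on the deck, x axes alike, origin at scanner x = 55 mm, y = 0, ears touching the rail ends.
- tray_nose (a point): Tip of the nose on the tray's underside: tray x = +75 mm, tray's axes. The nose is 10 to 14 mm high and tapers over its last 20 mm from 58 to about 40 mm wide. Home at scanner x = +130 mm.
- tray_tail (a point): Middle of the flat end face of the orange tail: tray x = -75 mm, 10 mm above the underside, tray's axes. The tail is a solid block 30 mm high, 54 mm wide, from x = -75 to -55 mm, with ears 18 mm high that make it 74 mm wide, too wide for the rails. Home at scanner x = -20 mm: 20 mm of tail still shows before the rails. It can be pushed here.
- tray_grip (a point): A good place to grip the tray across its 58 mm width: tray x = -35 mm, 10 mm above the underside, tray's axes. The side walls are straight from x = -55 to +50 mm.
- oil_bottle: Bystander, loose, to be left alone: amber glass immersion-oil bottle, 30 mm across, 62 mm tall. Origin at the middle of its underside, z up.
- coverslip_box: Bystander, loose, to be left alone: white box with a blue band, 70 x 50 x 24 mm. Origin at the middle of its underside, z up.
- stain_jar: Bystander, loose, to be left alone: clear jar with a blue lid, 64 mm across, 90 mm tall. Origin at the middle of its underside, z up.
- slide_box: Bystander, loose, to be left alone: flat blue slide storage box with a paper label, 170 x 90 x 34 mm. Origin at the middle of its underside, z up.
- timer: Bystander, loose, to be left alone: white bench timer with a dark display, 70 x 70 x 22 mm. Origin at the middle of its underside, z up.
- stain_bottle: Bystander, loose, to be left alone: violet bottle with a white cap, 56 mm across, 140 mm tall. Origin at the middle of its underside, z up.
Things that resemble listed ones, but are neither listed nor needed, are in the scene too. There is more than one size of the tray; the job needs the middle-sized.

How it is judged:
On the way:
1. the tray's nose has entered the rails, tail still well outside (x of tray_nose in the frame of scanner above 0.015 m and x of tray_tail in the frame of scanner below -0.06 m and y of tray_nose in the frame of scanner between -0.02 and 0.02 m and angle between the x axis of tray and the x axis of scanner, either way round below 0.2 rad and z of tray in the frame of scanner below 0.03 m), for 0.05 s.
At the end, for the whole second after the job is handed in: The tray lies flat on the scanner's deck between the rails, nose innermost and at least 124 mm past the rail mouths (ears within 6 mm of the rail ends), within 6 mm of the middle, straight within 0.06 rad, at rest (x of tray_nose in the frame of scanner above 0.124 m and x of tray_tail in the frame of scanner between -0.026 and -0.01 m and y of tray_nose in the frame of scanner between -0.006 and 0.006 m and angle between the x axis of tray and the x axis of scanner, either way round below 0.06 rad and angle between tray's own z axis and vertical below 0.05 rad and z of tray in the frame of scanner between 0.008 and 0.016 m and linear speed of tray below 0.01 m/s); the robot touches nothing.
It fails at once if the tray is tipped more than 30 degrees (angle between tray's own z axis and vertical above 0.52 rad).
It fails at once if another thing on the bench is shifted more than 30 mm or knocked over (distance of any of oil_bottle, coverslip_box, stain_jar, slide_box, timer, stain_bottle from where it was at the start of the episode above 0.03 m or angle between any of oil_bottle, coverslip_box, stain_jar, slide_box, timer, stain_bottle's own z axis and vertical above 0.5 rad).
It also fails if it takes over 64 s, if anything falls off the work surface, if the arm or the gripper's body presses on something with over 40 N, if the wrist force passes 120 N, or if a joint passes its speed limit or range.

## Working session

There is one attempt and no reset: what is moved stays moved. The work goes in short steps, Python scripts to look and compute and a tool call to move; the robot and the scene stay as the last step left them, time stands still between calls to the robot, and variables do not carry over. Pictures are saved under pics/ and viewed, at most 11 in all, crops included, and the job is handed in when it is done.

Besides the shell and the picture viewer there is one more tool, called after "Request:" as name(argument=value, ...), one argument or row to a line, values as JSON. send_rows: Moves the arm, as the interface text tells. Its arguments: {"type":"object","properties":{"steps":{"type":"array"},"force":{"type":"number"}},"required":["steps"]}

```bash
mkdir -p pics; ls; cat > h.py <<'E'
import numpy as np, cv2
from bench import status, imaging, workorder
from scipy.spatial.transform import Rotation as Ro
def grab(n,save=True):
    f=imaging.grab_frame(n); np.savez(''+n+'.npz',**f); return f
def load(n): return dict(np.load(''+n+'.npz'))
def cloud(f):
    d=f['depth']; v,u=np.mgrid[:d.shape[0],:d.shape[1]]; K=f['K']
    P=np.stack([(u-K[0,2])/K[0,0]*d,(v-K[1,2])/K[1,1]*d,d],-1)
    X=(P-f['t'])@f['R']; X[d==0]=np.nan; return X
E
python3 - <<'E'
from h import *
a=grab('scene');b=grab('side')
im=np.hstack([a['color'],b['color']])[:,:,::-1]
cv2.imwrite('pics/a.png',cv2.resize(a['color'][:,:,::-1],(800,600)));cv2.imwrite('pics/b.png',cv2.resize(b['color'][:,:,::-1],(800,600)))
s=status.get_obs();print({k:np.round(v,3) for k,v in s.items()})
E
```

```text
pics
{'clock': np.float64(0.1), 'joints': array([ 1.055,  0.478,  0.022,  1.556, -0.012,  1.109, -0.083]), 'qvel': array([ 0.   , -0.001, -0.001, -0.003, -0.002,  0.002, -0.001]), 'tau': array([ 5.0000e-03, -5.9776e+01,  1.6140e+00, -2.8195e+01,  1.3000e-02,
        5.0000e-03,  0.0000e+00]), 'tcp_pos': array([ 0.267, -0.619,  0.249]), 'orientation': array([-3.075e+00, -6.360e-01,  1.000e-03]), 'contact_force': array([ 0.567, -0.075, -0.068]), 'moment': array([ 0.005, -0.025,  0.011]), 'gripper_force': np.float64(0.0), 'grip_width': np.float64(0.085)}
```

View pics/a.png

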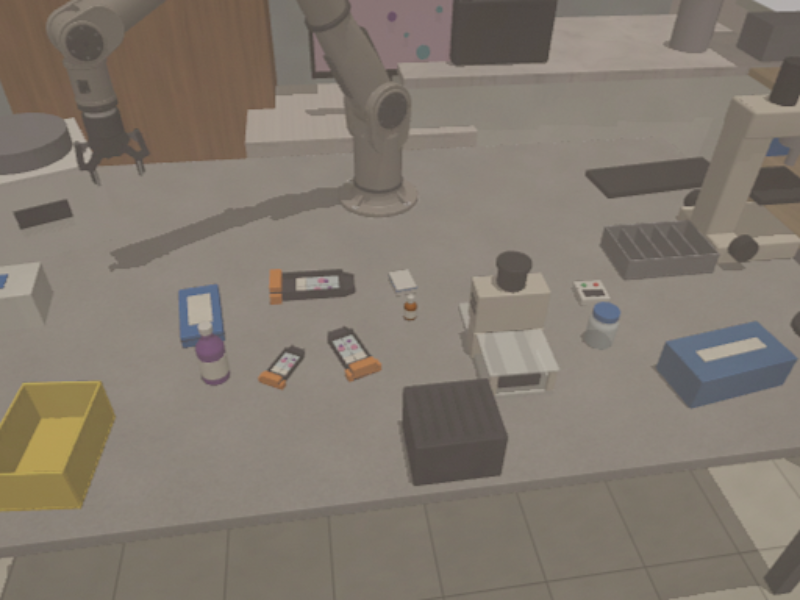

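View pics/b.png

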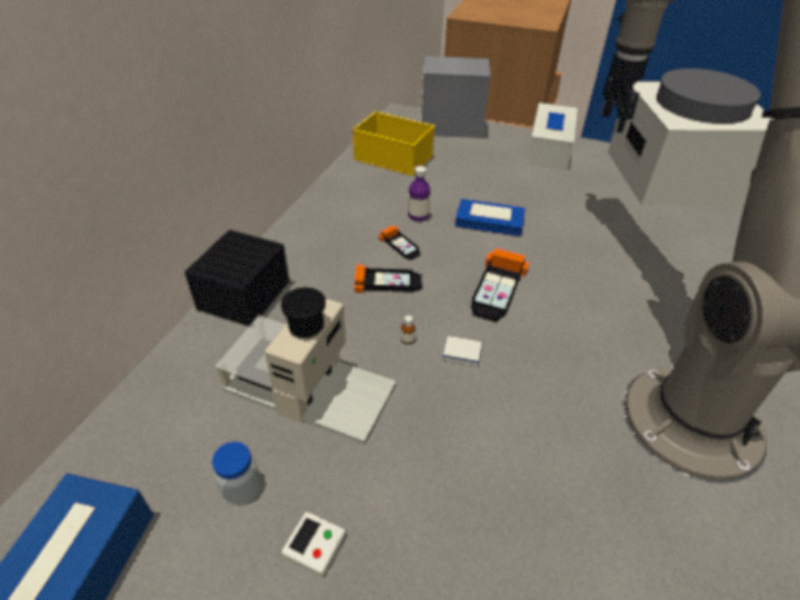

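Scene picture, 800x600 pixels. Three trays could be confused: (310,286) looks large, (283,366) looks small, and (354,352) looks middle-sized with its nose towards the robot. The scanner is around (512,330), with its apron on the robot side. I'll measure the lengths and the scanner pose, and make a close crop.

```bash
python3 - <<'E'
from h import *
for n in ['scene','side']:
    f=load(n);X=cloud(f);hsv=cv2.cvtColor(f['color'],cv2.COLOR_RGB2HSV)
    print(n,'cam',np.round(-f['R'].T@f['t'],3))
    H,S,V=[hsv[...,i].astype(int) for i in range(3)]
    org=(H<14)&(S>150)&(V>90)&(X[...,2]<.06)&(X[...,2]>0.005)
    k,l,st,c=cv2.connectedComponentsWithStats(org.astype(np.uint8))
    for i in range(1,k):
        if st[i,4]<40: continue
        p=X[l==i]; oc=np.nanmedian(p,0)
        # tray body: raised >6mm points near, low heights
        m=(np.linalg.norm(X[...,:2]-oc[:2],axis=-1)<.22)&(X[...,2]>.006)&(X[...,2]<.04)
        k2,l2,_,_=cv2.connectedComponentsWithStats(m.astype(np.uint8)); j=np.bincount(l2[l==i]).argmax()
        q=X[l2==j] if j else p
        r=cv2.minAreaRect(q[:,:2].astype(np.float32)); print(' orange',np.round(oc,3),'px',c[i]*800/512,'rect',np.round(r[0],3),np.round(r[1],3),round(r[2],1),'zmax',np.nanpercentile(q[:,2],98).round(3))
    # plan heights of scanner
    if n=='side':
        m=(X[...,2]>.16)&(X[...,2]<.18)&(X[...,0]>.4)&(X[...,0]<1)&(X[...,1]>0)&(X[...,1]<.6)
        r=cv2.minAreaRect(X[m][:,:2].astype(np.float32));print('bridge top',m.sum(),r)
        m=(X[...,2]>.007)&(X[...,2]<.017)&(X[...,0]>.4)&(X[...,0]<1)&(X[...,1]>0)&(X[...,1]<.6)
        k2,l2,s2,c2=cv2.connectedComponentsWithStats(m.astype(np.uint8))
        for i in range(1,k2):
            if s2[i,4]>150: r=cv2.minAreaRect(X[l2==i][:,:2].astype(np.float32));print('deck',s2[i],r)
a=load('scene')['color'][190:260,140:300,::-1]; b=load('side')['color'][120:270,120:345,::-1]
cv2.imwrite('pics/c.png',np.vstack([cv2.resize(a,(640,280),interpolation=2),cv2.resize(b,(640,320),interpolation=2)[:, :]]))
E
```

```text
scene cam [ 1.636 -0.194  0.968]
side cam [0.297 0.74  0.831]
 orange [ 0.712 -0.297  0.019] px [387.82552083 231.99869792] rect [ 0.668 -0.279] [0.055 0.119] 61.5 zmax 0.023
 orange [ 0.409 -0.283  0.025] px [507.26799242 261.26104798] rect [ 0.409 -0.206] [0.203 0.098] 90.0 zmax 0.039
 orange [ 0.699 -0.095  0.024] px [359.5407197  278.88257576] rect [ 0.646 -0.138] [0.148 0.07 ] 22.7 zmax 0.031
bridge top 743 ((0.6607241034507751, 0.19252772629261017), (0.15343117713928223, 0.0682528167963028), 87.91636657714844)
deck [ 191  230   63   53 1827] ((0.5898004770278931, 0.1947821080684662), (0.14921289682388306, 0.13044148683547974), 89.10749816894531)
deck [142 240  48  28 350] ((0.7363901138305664, 0.2489985078573227), (0.03391639143228531, 0.1603553146123886), 85.08027648925781)
```

View pics/c.png

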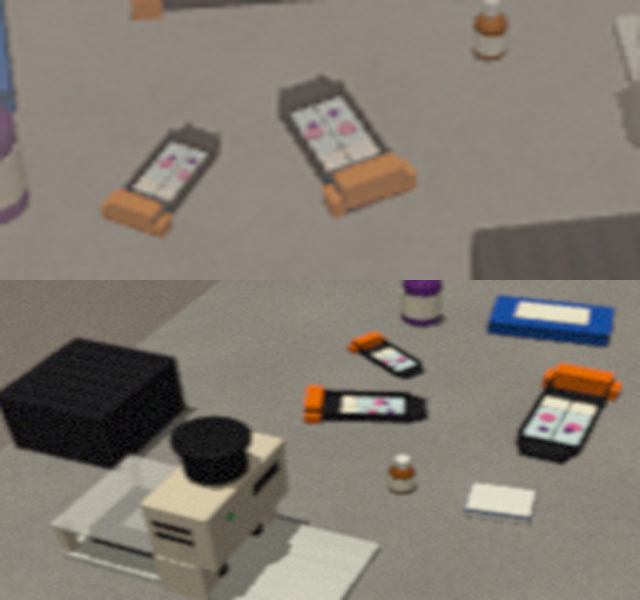

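The crop shows the tray at scene (354,352) is the middle-sized one. It measures 148 x 70 mm with its tail 31 mm high, against 119 mm for the small tray and 203 mm for the large one. Its nose points towards the robot. I'll move to hover over the grip point.

Request:
send_rows(
  steps=[
    {"dx":6,"dy":-3},
    {"dx":11,"dy":-6},
    {"dx":17,"dy":-9},
    {"dx":22,"dy":-11.5},
    {"dx":28,"dy":-14.5},
  ],
)

```text
validation failed for argument at $.st...
```

Request:
send_rows(
  steps=[
    {"dx":6,"dy":-3},
    {"dx":12,"dy":-6},
    {"dx":18,"dy":-9},
    {"dx":24,"dy":-12},
    {"dx":29,"dy":-14.5},
  ],
)

```text
validation failed for argument at $.st...
```

Request:
send_rows(
  steps=[
    {"dx":5,"dy":-3,"dz":0,"yaw":0,"gripper":1},
    {"dx":11,"dy":-6,"dz":0,"yaw":0,"gripper":1},
    {"dx":17,"dy":-9,"dz":0,"yaw":0,"gripper":1},
    {"dx":22,"dy":-11.5,"dz":0,"yaw":0,"gripper":1},
    {"dx":28,"dy":-14.5,"dz":0,"yaw":0,"gripper":1},
  ],
)

```text
clock: 0.72
tcp_pos: [0.4635, -0.3792, 0.2498]
orientation: [-3.076, -0.636, 0.001]
contact_force: [0.3, -1.2, -0.3]
grip_width: 0.085
gripper_force: 0.0
```

Request:
send_rows(
  steps=[
    {"dx":6,"dy":-3,"dz":0,"yaw":0,"gripper":1},
    {"dx":11,"dy":-6,"dz":0,"yaw":0,"gripper":1},
    {"dx":17,"dy":-9,"dz":0,"yaw":0,"gripper":1},
    {"dx":22,"dy":-11.5,"dz":0,"yaw":0,"gripper":1},
    {"dx":27,"dy":-14,"dz":0,"yaw":0,"gripper":1},
  ],
)

```text
clock: 1.35
tcp_pos: [0.656, -0.1433, 0.2496]
orientation: [-3.076, -0.637, 0.001]
contact_force: [1.5, -0.8, -1.1]
grip_width: 0.0855
gripper_force: 0.0
```

```bash
python3 - <<'E'
from h import *
f=grab('wrist');X=cloud(f);s=status.get_obs();print(s['tcp_pos'],s['orientation'],'cam',-f['R'].T@f['t'])
cv2.imwrite('pics/w.png',f['color'][:,:,::-1])
m=(X[...,2]>.008)&(X[...,2]<.04)
k,l,st,c=cv2.connectedComponentsWithStats(m.astype(np.uint8))
for i in range(1,k):
    if st[i,4]>500:
        r=cv2.minAreaRect(X[l==i][:,:2].astype(np.float32));print(st[i],np.round(r[0],4),np.round(r[1],4),r[2])
hsv=cv2.cvtColor(f['color'],cv2.COLOR_RGB2HSV).astype(int)
o=(hsv[...,0]<14)&(hsv[...,1]>140)&(X[...,2]>.026)&(X[...,2]<.036)
if o.sum():print('tail top',o.sum(),cv2.minAreaRect(X[o][:,:2].astype(np.float32)),np.median(X[o],0))
f=load('side');X=cloud(f);hsv=cv2.cvtColor(f['color'],cv2.COLOR_RGB2HSV).astype(int)
# oil bottle & box, apron edges
for u,v,n in [(408,330,'oil'),(462,348,'cbox')]:
    print(n,X[int(v*.64),int(u*.64)])
m=(X[...,2]>.008)&(X[...,2]<.016)&(X[...,0]>.5)&(X[...,0]<.62)&(X[...,1]>.08)&(X[...,1]<.3)
p=X[m]
for x0 in np.arange(.535,.61,.015):
    q=p[abs(p[:,0]-x0)<.008];print('x',round(x0,3),np.percentile(q[:,1],[1,99]).round(4))
for y0 in np.arange(.13,.25,.02):
    q=p[abs(p[:,1]-y0)<.01];print('y',round(y0,3),q[:,0].min().round(4))
E
```

```text
[ 0.6603347  -0.13377775  0.24942186] [-3.06787793 -0.65050238 -0.00635871] cam [ 0.72594066 -0.11393042  0.37367784]
[   0    0   35  144 2376] [0.6365 0.1204] [0.1537 0.0333] 10.15010929107666
[ 217   91   71  134 3555] [ 0.649  -0.1404] [0.1504 0.074 ] 19.584793090820312
[ 317  143  106   83 1692] [ 0.6723 -0.2786] [0.0571 0.1146] 57.87519454956055
[ 75 178  38  33 546] [0.5508 0.0039] [0.0306 0.025 ] 48.8623046875
[444 208  54  48 911] [ 0.6793 -0.4016] [0.0259 0.0562] 83.9157943725586
[  47  241   52   60 2394] [0.4345 0.0056] [0.0712 0.0512] 8.6583833694458
[ 149  294  162   63 5268] [ 0.4198 -0.2093] [0.0801 0.205 ] 2.9087862968444824
tail top 105 ((0.60085529088974, -0.17503418028354645), (0.32470107078552246, 0.21463531255722046), 69.56437683105469) [ 0.70369366 -0.10225609  0.03059644]
oil [0.54045242 0.01897042 0.03999443]
cbox [0.43254091 0.00806112 0.02322123]
x 0.535 [0.128  0.2647]
x 0.55 [0.1269 0.2648]
x 0.565 [0.1275 0.2638]
x 0.58 [0.1271 0.2641]
x 0.595 [0.1265 0.2641]
y 0.13 0.5244
y 0.15 0.5238
y 0.17 0.5251
y 0.19 0.5255
y 0.21 0.5247
y 0.23 0.5262
```

View pics/w.png

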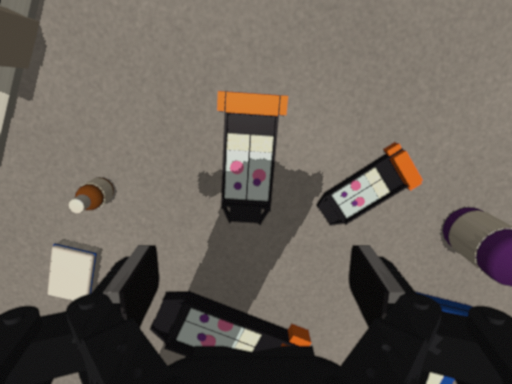

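The wrist view shows the tray with its tail at (252,103) and nose tip at (246,218). It is clear of the oil bottle at (90,195) and of the small tray. Next I'll refine its axis.

```bash
python3 - <<'E'
from h import *
f=load('wrist');X=cloud(f)
m=(X[...,2]>.008)&(X[...,2]<.04)
k,l,st,c=cv2.connectedComponentsWithStats(m.astype(np.uint8)); i=l[155,250]; M=l==i
R=[];L=[];C=[]
for v in range(125,200):
    u=np.where(M[v])[0]; L.append(X[v,u[1]]);R.append(X[v,u[-2]])
L,R=np.array(L),np.array(R)
for A in (L,R):
    A=A[np.isfinite(A[:,0])]; d=cv2.fitLine(A[:,:2].astype(np.float32),cv2.DIST_HUBER,0,.01,.01).ravel(); print(d, np.degrees(np.arctan2(d[1],d[0])),np.median(A[:,2]))
p=X[M]
for a in (19,20,21,22,23):
    e=np.array([np.cos(np.radians(a)),np.sin(np.radians(a))]);n=np.array([-e[1],e[0]])
    s=p[:,:2]@e;t=p[:,:2]@n; b=(s>np.max(s)-.1)&(s<np.max(s)-.03)
    print(a,'s',np.percentile(s,[.5,99.5]),'t body',np.percentile(t[b],[1,99]),np.ptp(np.percentile(t[b],[1,99])),'tail',np.percentile(t[s>np.max(s)-.02],[1,99]))
E
```

```text
[0.9964658  0.08399919 0.5367316  0.12187012] 4.8184767 0.0013779324660961334
[ 0.80521125  0.592988    0.7680065  -0.42187965] 36.369335 0.00021235262092619248Traceback (most recent call last):
  File "<stdin>", line 15, in <module>
    return _quantile_unchecked(
        a, q, axis, out, overwrite_input, method, keepdims, weights)
    return _ureduce(a,
                    func=_quantile_ureduce_func,
    ...<5 lines>...
                    overwrite_input=overwrite_input,
                    method=method)
    r = func(a, **kwargs)
    result = _quantile(arr,
                       quantiles=q,
    ...<2 lines>...
                       out=out,
                       weights=wgt)
    slices_having_nans = np.isnan(arr[-1, ...])
                                  ~~~^^^^^^^^^
IndexError: index -1 is out of bounds for axis 0 with size 0
```

```bash
cat > t.py <<'E'
from h import *
f=load('wrist');X=cloud(f)
m=(X[...,2]>.008)&(X[...,2]<.04)&(np.hypot(X[...,0]-.649,X[...,1]+.14)<.09)
p=X[m][:,:2].astype(np.float32)
r=cv2.minAreaRect(p);print(r)
for a in (19,20,21,22,23):
    e=np.array([np.cos(np.radians(a)),np.sin(np.radians(a))]);n=np.array([-e[1],e[0]])
    s=p@e;t=p@n;S=s.max()
    o=[a,S,np.ptp(s)]
    for lo,hi in ((.03,.05),(.05,.075),(.075,.1),(.1,.12)):
        b=(s<S-lo)&(s>S-hi); o+=list(np.percentile(t[b],[2,98]))
    tl=t[s>S-.018]; o+=list(np.percentile(tl,[1,99]))
    print(np.round(o,4))
print(status.get_obs()['tcp_pos'])
E
python3 t.py
```

```text
((0.6489749550819397, -0.14041724801063538), (0.1504397988319397, 0.07395684719085693), 19.584793090820312)
[19.      0.6434  0.1509 -0.3723 -0.3151 -0.3723 -0.3155 -0.3725 -0.3158
 -0.3729 -0.3157 -0.3796 -0.3072]
[20.      0.6373  0.1506 -0.3828 -0.3257 -0.3824 -0.3257 -0.3822 -0.3254
 -0.3822 -0.3249 -0.3906 -0.3183]
[21.      0.6315  0.1514 -0.3932 -0.3361 -0.3923 -0.3357 -0.3918 -0.3349
 -0.3914 -0.3341 -0.4014 -0.3293]
[22.      0.6256  0.1521 -0.4036 -0.3462 -0.4023 -0.3456 -0.4013 -0.3444
 -0.4004 -0.3431 -0.4121 -0.3401]
[23.      0.6195  0.1528 -0.4138 -0.356  -0.4122 -0.3554 -0.4107 -0.3537
 -0.4092 -0.352  -0.4227 -0.3505]
[ 0.6603347  -0.13377775  0.24942186]
```

Request:
send_rows(
  steps=[
    {"dx":1.1,"dy":0.2,"dz":4,"yaw":2,"gripper":1},
    {"dx":2.2,"dy":0.4,"dz":9,"yaw":3.9,"gripper":1},
    {"dx":2.2,"dy":0.4,"dz":14,"yaw":3.9,"gripper":1},
    {"dx":2.2,"dy":0.4,"dz":17,"yaw":3.9,"gripper":1},
    {"dx":2.2,"dy":0.4,"dz":17,"yaw":3.9,"gripper":1},
  ],
)

```text
clock: 2.02
tcp_pos: [0.6742, -0.1402, 0.0768]
orientation: [-3.094, -0.531, 0.01]
contact_force: [-0.2, 0.9, 1.0]
grip_width: 0.0853
gripper_force: 0.0
```

```bash
python3 - <<'E'
from h import *
s=status.get_obs();o=s['orientation'];print(s['tcp_pos'],np.degrees(2*np.arctan2(-o[1],-o[0])))
f=grab('wrist');s=status.get_obs();o=s['orientation'];print(s['tcp_pos'],np.degrees(2*np.arctan2(-o[1],-o[0])))
E
```

```text
[ 0.67422976 -0.14020499  0.07680497] 19.468875680545693
[ 0.67597712 -0.1404125   0.0791985 ] 19.459986009933118
```

Request:
send_rows(
  steps=[
    {"dx":0.9,"dy":-0.9,"dz":0,"yaw":0,"gripper":1},
    {"dx":0.9,"dy":-0.9,"dz":0,"yaw":0,"gripper":1},
    {"dx":0.9,"dy":-0.9,"dz":1.5,"yaw":0,"gripper":1},
    {"dx":0.9,"dy":-0.9,"dz":2,"yaw":0,"gripper":1},
    {"dx":0.9,"dy":-0.9,"dz":2,"yaw":0,"gripper":1},
  ],
)

```text
clock: 2.7
tcp_pos: [0.6815, -0.1291, 0.059]
orientation: [-3.096, -0.53, 0.003]
contact_force: [-0.6, 0.2, -0.5]
grip_width: 0.0856
gripper_force: 0.0
```

Lateral position is good. Now I'll go down to z = 0.022 and close.

Request:
send_rows(
  steps=[
    {"dx":0,"dy":0,"dz":1.5,"yaw":0,"gripper":1},
    {"dx":0,"dy":0,"dz":3,"yaw":0,"gripper":1},
    {"dx":0,"dy":0,"dz":3.6,"yaw":0,"gripper":1},
    {"dx":0,"dy":0,"dz":3.6,"yaw":0,"gripper":1},
    {"dx":0,"dy":0,"dz":3.6,"yaw":0,"gripper":0.85},
  ],
  force=40,
)

```text
clock: 3.32
tcp_pos: [0.6826, -0.1289, 0.0243]
orientation: [3.096, 0.531, 0.001]
contact_force: [-0.5, 0.1, -0.0]
grip_width: 0.073
gripper_force: 0.0
```

Request:
send_rows(
  steps=[
    {"dx":0,"dy":0,"dz":0,"yaw":0,"gripper":0.7},
    {"dx":0,"dy":0,"dz":0,"yaw":0,"gripper":0.5},
    {"dx":0,"dy":0,"dz":0,"yaw":0,"gripper":0.5},
    {"dx":0,"dy":0,"dz":0,"yaw":0,"gripper":0.5},
    {"dx":0,"dy":0,"dz":0,"yaw":0,"gripper":0.5},
  ],
)

```text
clock: 3.95
tcp_pos: [0.6828, -0.1287, 0.025]
orientation: [3.096, 0.531, 0.002]
contact_force: [-1.7, 0.3, 5.4]
grip_width: 0.0572
gripper_force: 44.3
```

Request:
send_rows(
  steps=[
    {"dx":0,"dy":0,"dz":-2,"yaw":0,"gripper":0.5},
    {"dx":0,"dy":0,"dz":-5,"yaw":0,"gripper":0.5},
    {"dx":0,"dy":0,"dz":-8,"yaw":-3,"gripper":0.5},
    {"dx":0,"dy":0,"dz":-11,"yaw":-10,"gripper":0.5},
    {"dx":0,"dy":0,"dz":-13,"yaw":-20,"gripper":0.5},
  ],
)

```text
clock: 4.58
tcp_pos: [0.6826, -0.129, 0.1565]
orientation: [2.953, 1.068, 0.002]
contact_force: [-0.4, -0.4, -2.2]
grip_width: 0.0564
gripper_force: 43.8
```

Request:
send_rows(
  steps=[
    {"dx":0,"dy":0,"dz":0,"yaw":-9,"gripper":0.5},
    {"dx":0,"dy":0,"dz":0,"yaw":-18,"gripper":0.5},
    {"dx":0,"dy":0,"dz":0,"yaw":-27,"gripper":0.5},
    {"dx":0,"dy":0,"dz":0,"yaw":-36,"gripper":0.5},
    {"dx":0,"dy":0,"dz":0,"yaw":-45,"gripper":0.5},
  ],
)

```text
clock: 5.2
tcp_pos: [0.6818, -0.1292, 0.1546]
orientation: [2.321, 2.117, -0.001]
contact_force: [-0.7, -0.5, -2.8]
grip_width: 0.0567
gripper_force: 43.7
```

Request:
send_rows(
  steps=[
    {"dx":0,"dy":-2,"dz":0,"yaw":-9,"gripper":0.5},
    {"dx":0,"dy":-5,"dz":0,"yaw":-18,"gripper":0.5},
    {"dx":0,"dy":-8,"dz":0,"yaw":-27,"gripper":0.5},
    {"dx":0,"dy":-11,"dz":0,"yaw":-36,"gripper":0.5},
    {"dx":0,"dy":-14,"dz":0,"yaw":-45,"gripper":0.5},
  ],
)

```text
clock: 5.82
tcp_pos: [0.5416, -0.1158, 0.1546]
orientation: [1.334, 2.844, -0.002]
contact_force: [-0.3, -0.2, -2.1]
grip_width: 0.0566
gripper_force: 43.8
```

Request:
send_rows(
  steps=[
    {"dx":0,"dy":0,"dz":0,"yaw":-9,"gripper":0.5},
    {"dx":0,"dy":0,"dz":0,"yaw":-18,"gripper":0.5},
    {"dx":0,"dy":0,"dz":0,"yaw":-27,"gripper":0.5},
    {"dx":0,"dy":0,"dz":0,"yaw":-36,"gripper":0.5},
    {"dx":0,"dy":0,"dz":0,"yaw":-45,"gripper":0.5},
  ],
)

```text
clock: 6.45
tcp_pos: [0.5426, -0.116, 0.1546]
orientation: [-0.145, -3.138, 0.002]
contact_force: [0.2, 0.2, -2.7]
grip_width: 0.0569
gripper_force: 43.8
```

```bash
python3 - <<'E'
from h import *
f=grab('wrist');s=status.get_obs();o=s['orientation'];print(s['tcp_pos'],np.degrees(2*np.arctan2(o[1],o[0])),s['joints'].round(2))
cv2.imwrite('pics/w2.png',f['color'][:,:,::-1])
E
```

```text
[ 0.54253388 -0.11612399  0.15441676] -184.9466657131367 [ 0.73  0.52 -0.82  1.89  0.47  0.93  1.17]
```

Request:
send_rows(
  steps=[
    {"dx":3,"dy":3,"dz":0,"yaw":-1,"gripper":0.5},
    {"dx":6,"dy":7,"dz":0,"yaw":-2,"gripper":0.5},
    {"dx":7.5,"dy":12,"dz":0,"yaw":-3,"gripper":0.5},
    {"dx":8.5,"dy":17,"dz":0,"yaw":-4,"gripper":0.5},
    {"dx":8.7,"dy":22,"dz":0,"yaw":-4,"gripper":0.5},
  ],
)

```text
clock: 7.12
tcp_pos: [0.477, 0.1127, 0.1546]
orientation: [0.047, 3.141, -0.003]
contact_force: [0.3, -0.8, -2.1]
grip_width: 0.0567
gripper_force: 43.8
```

```bash
python3 - <<'E'
from h import *
f=grab('wrist');s=status.get_obs();o=s['orientation'];print(s['tcp_pos'],np.degrees(2*np.arctan2(o[1],o[0]))%360)
X=cloud(f);print('z range',np.nanpercentile(X[...,2],[1,50,99]))
cv2.imwrite('pics/w2.png',f['color'][:,:,::-1])
E
```

```text
[0.47729072 0.12151066 0.15590529] 178.75607884860872
z range [-0.00122203  0.00090819  0.22276608]
```

View pics/w2.png

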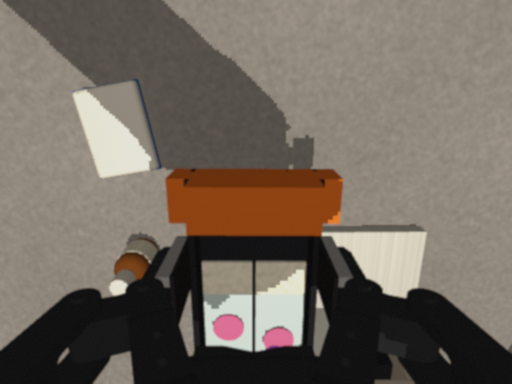

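The wrist view shows the tray held square and symmetric, tail block at (255,200) towards the robot, and the deck corner at (425,230). I'll move over to the centreline.

Request:
send_rows(
  steps=[
    {"dx":0,"dy":3,"dz":0,"yaw":0,"gripper":0.5},
    {"dx":0,"dy":6,"dz":0,"yaw":0,"gripper":0.5},
    {"dx":0,"dy":8.7,"dz":2,"yaw":0,"gripper":0.5},
    {"dx":0,"dy":8.7,"dz":4,"yaw":0,"gripper":0.5},
    {"dx":0,"dy":8.7,"dz":5,"yaw":0,"gripper":0.5},
  ],
)

```text
clock: 7.8
tcp_pos: [0.4794, 0.1976, 0.1029]
orientation: [-0.045, -3.14, 0.003]
contact_force: [0.4, -1.2, -2.7]
grip_width: 0.0566
gripper_force: 44.0
```

Request:
send_rows(
  steps=[
    {"dx":0,"dy":0,"dz":1,"yaw":0,"gripper":0.5},
    {"dx":0,"dy":0,"dz":2,"yaw":0,"gripper":0.5},
    {"dx":0,"dy":0,"dz":3,"yaw":0,"gripper":0.5},
    {"dx":0,"dy":0,"dz":3,"yaw":0,"gripper":0.5},
    {"dx":0,"dy":0,"dz":3,"yaw":0,"gripper":0.5},
  ],
)

```text
clock: 8.43
tcp_pos: [0.48, 0.1991, 0.0742]
orientation: [0.042, 3.141, 0.0]
contact_force: [0.8, -0.4, -2.1]
grip_width: 0.0569
gripper_force: 44.0
```

```bash
python3 - <<'E'
from h import *
f=grab('side');g=grab('scene');w=grab('wrist');s=status.get_obs();o=s['orientation'];print(s['tcp_pos'],np.degrees(2*np.arctan2(o[1],o[0]))%360)
c=f['color'][180:300,120:290,::-1]
cv2.imwrite('pics/s2.png',cv2.resize(c,(800,565),interpolation=cv2.INTER_CUBIC))
# rail detection: dark points under bridge mouth between z .03-.045
X=cloud(f)
m=(abs(X[...,2]-.076)<.0)
# bridge top front edge & sides from side and scene
for n,F in (('side',f),('scene',g)):
    X=cloud(F); m=(abs(X[...,2]-.17)<.006)&(X[...,0]>.55)&(X[...,0]<.8)&(X[...,1]>.05)&(X[...,1]<.35)
    p=X[m]
    for x0 in (.635,.65,.665,.68):
        q=p[abs(p[:,0]-x0)<.008]
        if len(q)>5: print(n,x0,len(q),np.percentile(q[:,1],[1,99]).round(4))
    for y0 in (.13,.15,.17,.21,.23,.25):
        q=p[abs(p[:,1]-y0)<.008]
        if len(q)>5: print(n,'y',y0,len(q),np.percentile(q[:,0],[1,99]).round(4))
E
```

```text
[0.48011789 0.19916022 0.07436807] 178.46158836957244
side 0.635 255 [0.122  0.2678]
side 0.65 149 [0.12   0.2677]
side 0.665 109 [0.1293 0.2684]
side 0.68 110 [0.2106 0.2677]
side y 0.13 43 [0.6256 0.6543]
side y 0.15 44 [0.6265 0.6492]
side y 0.17 21 [0.6273 0.6379]
side y 0.21 57 [0.6284 0.6938]
side y 0.23 130 [0.6284 0.6929]
side y 0.25 129 [0.6299 0.6948]
```

View pics/s2.png

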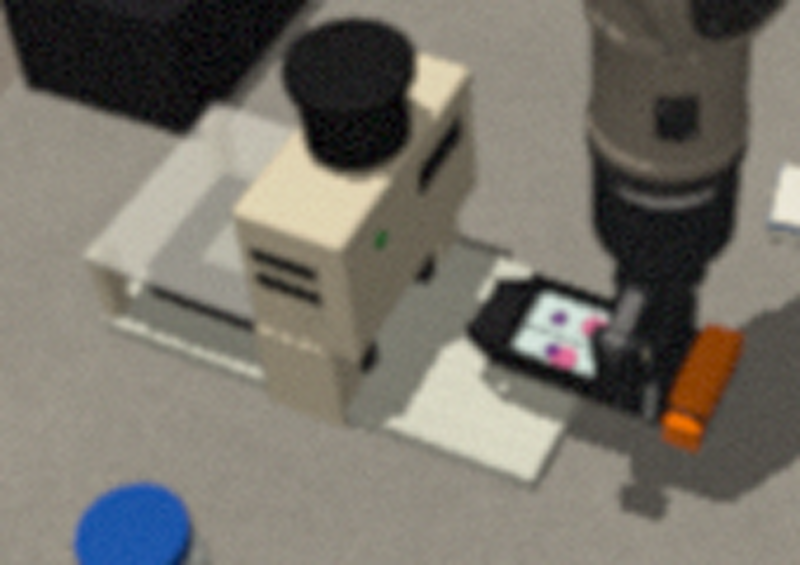

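The tray nose, at crop pixel (490,325), is lined up with the apron. The scanner estimate is origin (0.6457, 0.194) with yaw about -1.4 deg. I'll lower and slide the nose in.

Request:
send_rows(
  steps=[
    {"dx":0,"dy":-0.1,"dz":2,"yaw":0,"gripper":0.5},
    {"dx":0,"dy":-0.1,"dz":3.2,"yaw":0,"gripper":0.5},
    {"dx":-1,"dy":-0.1,"dz":3.2,"yaw":0,"gripper":0.5},
    {"dx":-2.5,"dy":-0.1,"dz":3.2,"yaw":0,"gripper":0.5},
    {"dx":-4,"dy":-0.1,"dz":3.2,"yaw":0,"gripper":0.5},
  ],
)

```text
clock: 9.2
tcp_pos: [0.5218, 0.197, 0.0424]
orientation: [0.043, 3.14, 0.001]
contact_force: [0.8, 0.0, -2.1]
grip_width: 0.0565
gripper_force: 44.1
```

Request:
send_rows(
  steps=[
    {"dx":-1,"dy":0,"dz":0.2,"yaw":0,"gripper":0.5},
    {"dx":-2,"dy":0,"dz":0.3,"yaw":0,"gripper":0.5},
    {"dx":-3,"dy":0,"dz":0.3,"yaw":0,"gripper":0.5},
    {"dx":-4,"dy":0,"dz":0.3,"yaw":0,"gripper":0.5},
    {"dx":-4.4,"dy":0,"dz":0.3,"yaw":0,"gripper":0.5},
  ],
)

```text
clock: 9.82
tcp_pos: [0.5646, 0.1957, 0.039]
orientation: [0.043, 3.141, 0.0]
contact_force: [0.2, 0.7, -3.6]
grip_width: 0.0568
gripper_force: 44.0
```

Request:
send_rows(
  steps=[
    {"dx":-0.5,"dy":0,"dz":0.1,"yaw":0,"gripper":0.5},
    {"dx":-1,"dy":0,"dz":0.2,"yaw":0,"gripper":0.5},
    {"dx":-1,"dy":0,"dz":0.2,"yaw":0,"gripper":0.5},
    {"dx":-1,"dy":0,"dz":0.2,"yaw":0,"gripper":0.5},
    {"dx":-1,"dy":0,"dz":0.2,"yaw":0,"gripper":0.5},
  ],
)

```text
clock: 10.45
tcp_pos: [0.5737, 0.1955, 0.037]
orientation: [0.042, 3.141, -0.0]
contact_force: [-0.3, 0.2, -2.1]
grip_width: 0.0567
gripper_force: 44.1
```

```bash
python3 - <<'E'
from h import *
f=grab('side');s=status.get_obs();print(s['tcp_pos'],s['contact_force'],s['moment'])
c=f['color'][180:300,120:290,::-1]
cv2.imwrite('pics/s3.png',cv2.resize(c,(800,565),interpolation=cv2.INTER_CUBIC))
E
```

```text
[0.57371903 0.19545945 0.03700689] [ 0.04569173  0.36199995 -2.73365997] [0.09009985 0.01242392 0.05764381]
```

View pics/s3.png

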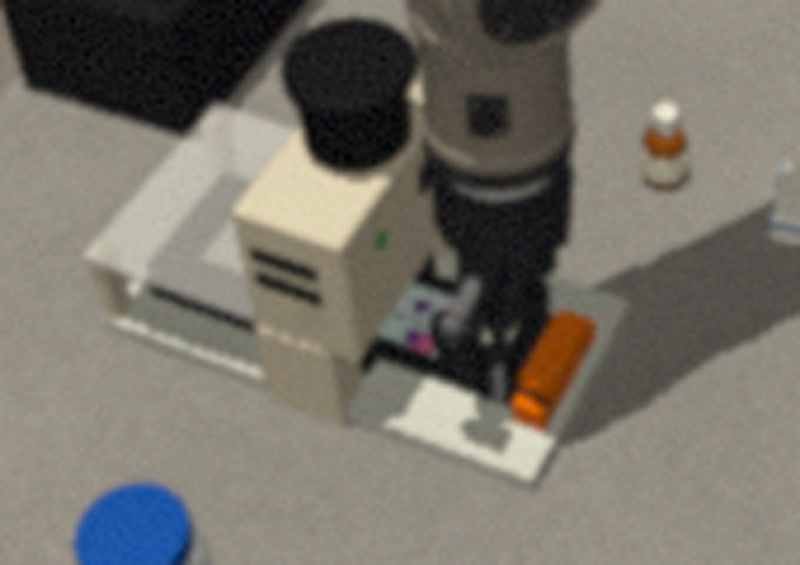

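The side crop shows the nose under the bridge between the rails, with the tail at (555,365) on the apron. I'll release and rise.

Request:
send_rows(
  steps=[
    {"dx":0,"dy":0,"dz":0.1,"yaw":0,"gripper":0.5},
    {"dx":0,"dy":0,"dz":0.1,"yaw":0,"gripper":0.8},
    {"dx":0,"dy":0,"dz":0,"yaw":0,"gripper":1},
    {"dx":0,"dy":0,"dz":0,"yaw":0,"gripper":1},
    {"dx":0,"dy":0,"dz":0,"yaw":0,"gripper":1},
  ],
)

```text
clock: 11.12
tcp_pos: [0.5739, 0.1954, 0.037]
orientation: [0.042, 3.141, -0.0]
contact_force: [0.0, -0.5, -0.1]
grip_width: 0.0855
gripper_force: 0.0
```

Request:
send_rows(
  steps=[
    {"dx":0,"dy":0,"dz":-1,"yaw":0,"gripper":1},
    {"dx":0,"dy":0,"dz":-3,"yaw":0,"gripper":1},
    {"dx":0,"dy":0,"dz":-6,"yaw":0,"gripper":1},
    {"dx":3,"dy":0,"dz":-9,"yaw":0,"gripper":1},
    {"dx":6,"dy":0,"dz":-10,"yaw":0,"gripper":1},
  ],
)

```text
clock: 11.75
tcp_pos: [0.5143, 0.1982, 0.1403]
orientation: [0.042, 3.137, 0.003]
contact_force: [0.1, -0.2, 0.9]
grip_width: 0.0853
gripper_force: 0.0
```

Request:
send_rows(
  steps=[
    {"dx":2,"dy":0,"dz":0,"yaw":9,"gripper":1},
    {"dx":4,"dy":0,"dz":0,"yaw":18,"gripper":1},
    {"dx":6,"dy":0,"dz":0,"yaw":27,"gripper":1},
    {"dx":6,"dy":0,"dz":0,"yaw":36,"gripper":1},
    {"dx":6,"dy":0,"dz":0,"yaw":45,"gripper":1},
  ],
)

```text
clock: 12.38
tcp_pos: [0.4539, 0.1992, 0.1386]
orientation: [1.247, 2.882, 0.002]
contact_force: [-0.2, -0.7, 0.1]
grip_width: 0.0856
gripper_force: 0.0
```

Request:
send_rows(
  steps=[
    {"dx":0,"dy":0,"dz":0,"yaw":9,"gripper":1},
    {"dx":0,"dy":0,"dz":0,"yaw":18,"gripper":1},
    {"dx":0,"dy":0,"dz":0,"yaw":27,"gripper":1},
    {"dx":0,"dy":0,"dz":0,"yaw":36,"gripper":1},
    {"dx":0,"dy":0,"dz":0,"yaw":45,"gripper":1},
  ],
)

```text
clock: 13.0
tcp_pos: [0.454, 0.1993, 0.1385]
orientation: [2.256, 2.186, 0.003]
contact_force: [0.2, 0.1, -0.8]
grip_width: 0.0853
gripper_force: 0.0
```

```bash
python3 - <<'E'
from h import *
f=grab('wrist');g=grab('side');s=status.get_obs();o=s['orientation'];print(s['tcp_pos'],np.degrees(2*np.arctan2(o[1],o[0]))%360)
for F in (f,g):
    X=cloud(F);hsv=cv2.cvtColor(F['color'],cv2.COLOR_RGB2HSV).astype(int)
    m=(hsv[...,0]<14)&(hsv[...,1]>140)&(X[...,2]>.018)&(X[...,2]<.046)&(abs(X[...,0]-.545)<.06)&(abs(X[...,1]-.197)<.08)
    if m.sum()>20: print(m.sum(),cv2.minAreaRect(X[m][:,:2].astype(np.float32)))
c=np.hstack([f['color'],g['color'][140:332,100:356].repeat(2,0).repeat(2,1)])[:,:,::-1]
cv2.imwrite('pics/p.png',cv2.resize(c,(800,300)))
E
```

```text
[0.45410151 0.19933526 0.13837369] 88.44046598975186
3590 ((0.5519828200340271, 0.1961633861064911), (0.07385444641113281, 0.03264612704515457), 88.20012664794922)
112 ((0.5486259460449219, 0.19844317436218262), (0.07375466823577881, 0.03215029835700989), 87.73464965820312)
```

View pics/p.png

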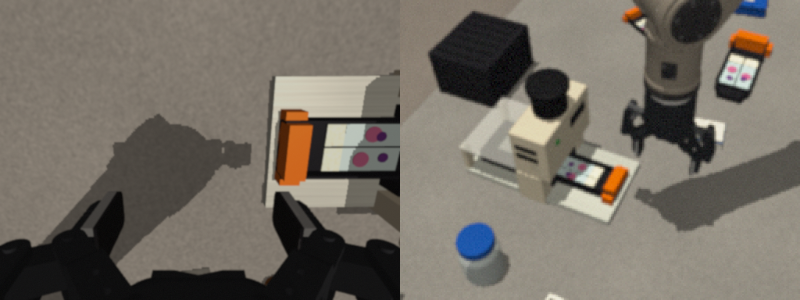

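The wrist view shows the tail squarely on the apron and the tool behind it, ready to push. I'll lower and push with the back of the front finger.

Request:
send_rows(
  steps=[
    {"dx":-0.1,"dy":0,"dz":3,"yaw":0,"gripper":1},
    {"dx":-0.1,"dy":0,"dz":6,"yaw":0,"gripper":1},
    {"dx":-0.1,"dy":0,"dz":9,"yaw":0,"gripper":1},
    {"dx":-0.1,"dy":0,"dz":10.3,"yaw":0,"gripper":1},
    {"dx":-0.1,"dy":0,"dz":10.3,"yaw":0,"gripper":1},
  ],
)

```text
clock: 13.72
tcp_pos: [0.4537, 0.1978, 0.034]
orientation: [-2.249, -2.193, 0.001]
contact_force: [0.3, 0.0, -0.2]
grip_width: 0.0853
gripper_force: 0.0
```

Request:
send_rows(
  steps=[
    {"dx":0,"dy":1,"dz":0,"yaw":0,"gripper":1},
    {"dx":0,"dy":2,"dz":0,"yaw":0,"gripper":1},
    {"dx":0,"dy":2.5,"dz":0,"yaw":0,"gripper":1},
    {"dx":0,"dy":3,"dz":0,"yaw":0,"gripper":1},
    {"dx":0,"dy":3.5,"dz":0,"yaw":0,"gripper":1},
  ],
)

```text
clock: 14.35
tcp_pos: [0.4885, 0.1968, 0.034]
orientation: [-2.25, -2.192, 0.001]
contact_force: [-3.9, 0.3, 3.8]
grip_width: 0.0852
gripper_force: 2.0
```

Request:
send_rows(
  steps=[
    {"dx":0,"dy":0.8,"dz":0,"yaw":0,"gripper":1},
    {"dx":0,"dy":1.6,"dz":0,"yaw":0,"gripper":1},
    {"dx":0,"dy":2.4,"dz":0,"yaw":0,"gripper":1},
    {"dx":0,"dy":3.2,"dz":0,"yaw":0,"gripper":1},
    {"dx":0,"dy":4,"dz":0,"yaw":0,"gripper":1},
  ],
)

```text
clock: 14.98
tcp_pos: [0.5294, 0.1957, 0.034]
orientation: [-2.251, -2.191, 0.0]
contact_force: [-3.5, -0.3, 0.7]
grip_width: 0.0858
gripper_force: 1.3
```

Request:
send_rows(
  steps=[
    {"dx":0,"dy":0.5,"dz":0,"yaw":0,"gripper":1},
    {"dx":0,"dy":1,"dz":0,"yaw":0,"gripper":1},
    {"dx":0,"dy":1.5,"dz":0,"yaw":0,"gripper":1},
    {"dx":0,"dy":2,"dz":0,"yaw":0,"gripper":1},
    {"dx":0,"dy":2.5,"dz":0,"yaw":0,"gripper":1},
  ],
)

```text
clock: 15.6
tcp_pos: [0.5541, 0.195, 0.034]
orientation: [2.251, 2.191, 0.0]
contact_force: [-3.0, -0.3, 1.2]
grip_width: 0.0853
gripper_force: 1.2
```

Expected stop is near TCP x = 0.569. I'll take finer steps from here.

Request:
send_rows(
  steps=[
    {"dx":0,"dy":0.3,"dz":0,"yaw":0,"gripper":1},
    {"dx":0,"dy":0.6,"dz":0,"yaw":0,"gripper":1},
    {"dx":0,"dy":0.9,"dz":0,"yaw":0,"gripper":1},
    {"dx":0,"dy":1.1,"dz":0,"yaw":0,"gripper":1},
    {"dx":0,"dy":1.2,"dz":0,"yaw":0,"gripper":1},
  ],
)

```text
clock: 16.23
tcp_pos: [0.5547, 0.1948, 0.0311]
orientation: [-2.24, -2.189, 0.027]
contact_force: [-32.8, -0.5, 11.0]
grip_width: 0.0851
gripper_force: 0.0
```

Request:
send_rows(
  steps=[
    {"dx":0,"dy":0.1,"dz":0,"yaw":0,"gripper":1},
    {"dx":0,"dy":0.2,"dz":0,"yaw":0,"gripper":1},
    {"dx":0,"dy":0.3,"dz":0,"yaw":0,"gripper":1},
    {"dx":0,"dy":0.3,"dz":0,"yaw":0,"gripper":1},
  ],
)

```text
clock: 16.73
tcp_pos: [0.5545, 0.1953, 0.0302]
orientation: [-2.235, -2.189, 0.034]
contact_force: [-37.6, 2.2, 7.2]
grip_width: 0.0855
gripper_force: 0.0
```

Force rose early, and with no finger force, so the gripper body may be against the bridge. I'll back off and look.

Request:
send_rows(
  steps=[
    {"dx":0,"dy":-0.8,"dz":0,"yaw":0,"gripper":1},
    {"dx":0,"dy":-1.6,"dz":0,"yaw":0,"gripper":1},
    {"dx":0,"dy":-1.8,"dz":0,"yaw":0,"gripper":1},
    {"dx":0,"dy":-1.8,"dz":0,"yaw":0,"gripper":1},
  ],
)

```text
clock: 17.23
tcp_pos: [0.552, 0.1951, 0.0345]
orientation: [2.251, 2.19, 0.002]
contact_force: [-0.1, -0.4, 1.0]
grip_width: 0.0853
gripper_force: 0.0
```

```bash
cat > tail.py <<'E'
from h import *
f=grab('wrist');g=grab('side');s=status.get_obs();o=s['orientation'];print(s['tcp_pos'],o,s['contact_force'])
for F in (f,g):
    X=cloud(F);hsv=cv2.cvtColor(F['color'],cv2.COLOR_RGB2HSV).astype(int)
    m=(hsv[...,0]<14)&(hsv[...,1]>140)&(X[...,2]>.018)&(X[...,2]<.046)&(X[...,0]>.5)&(X[...,0]<.67)&(abs(X[...,1]-.197)<.08)
    if m.sum()>20:
        p=X[m];print(m.sum(),cv2.minAreaRect(p[:,:2].astype(np.float32)),np.percentile(p,[1,99],axis=0).round(4).tolist())
c=np.hstack([cv2.resize(f['color'],(400,300)),cv2.resize(g['color'][200:290,160:280],(400,300),interpolation=cv2.INTER_CUBIC)])[:,:,::-1]
cv2.imwrite('pics/q.png',c)
E
python3 tail.py
```

```text
[0.55180127 0.19503931 0.0343477 ] [2.25127079e+00 2.19019346e+00 1.92986372e-03] [-0.71432978 -0.58403482 -0.30434868]
7551 ((0.580033004283905, 0.20106643438339233), (0.065897636115551, 0.13904255628585815), 88.85896301269531) [[0.6122, 0.1819, 0.0184], [0.6482, 0.231, 0.0434]]
116 ((0.6250832080841064, 0.20142506062984467), (0.06228359043598175, 0.038251135498285294), 82.06238555908203) [[0.608, 0.1807, 0.0186], [0.6405, 0.2324, 0.0434]]
```

View pics/q.png

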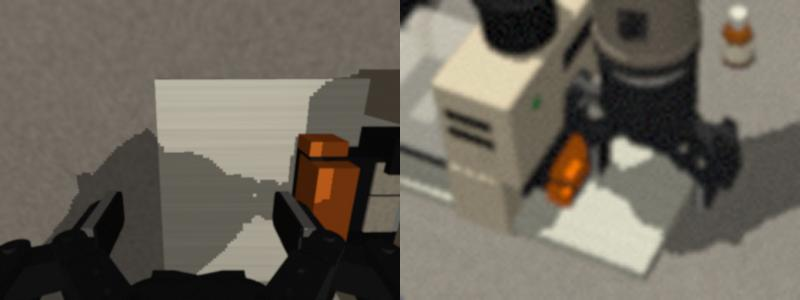

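The tail face is at x≈0.612, about 13 mm short of home. The open gripper's knuckles (~73 mm from the axis) meet the bridge before the finger backs (57 mm) can bring the tray home. A leaning tool is needed, and the only turn I have is about the tool's own z. At the edge of its reach the arm may settle into a lean. I'll retreat upwards and test that in free space.

Request:
send_rows(
  steps=[
    {"dx":0,"dy":-2,"dz":0,"yaw":0,"gripper":1},
    {"dx":0,"dy":-4,"dz":0,"yaw":0,"gripper":1},
    {"dx":0,"dy":-5,"dz":-4,"yaw":0,"gripper":1},
    {"dx":0,"dy":-5,"dz":-9,"yaw":0,"gripper":1},
    {"dx":0,"dy":-5,"dz":-15,"yaw":0,"gripper":1},
  ],
)

```text
clock: 17.95
tcp_pos: [0.5006, 0.1961, 0.1852]
orientation: [-2.251, -2.191, 0.001]
contact_force: [1.5, -1.3, 0.5]
grip_width: 0.0854
gripper_force: 0.0
```

Request:
send_rows(
  steps=[
    {"dx":0,"dy":0,"dz":-6,"yaw":0,"gripper":1},
    {"dx":0,"dy":0,"dz":-12,"yaw":0,"gripper":1},
    {"dx":0,"dy":0,"dz":-18,"yaw":0,"gripper":1},
    {"dx":0,"dy":0,"dz":-24,"yaw":0,"gripper":1},
    {"dx":0,"dy":3,"dz":-26,"yaw":0,"gripper":1},
  ],
)

```text
clock: 18.58
tcp_pos: [0.5309, 0.1971, 0.4499]
orientation: [2.246, 2.191, 0.012]
contact_force: [0.3, 0.5, 0.3]
grip_width: 0.0855
gripper_force: 0.0
```

Request:
send_rows(
  steps=[
    {"dx":0,"dy":6,"dz":0,"yaw":0,"gripper":1},
    {"dx":0,"dy":12,"dz":0,"yaw":0,"gripper":1},
    {"dx":0,"dy":18,"dz":0,"yaw":0,"gripper":1},
    {"dx":0,"dy":24,"dz":0,"yaw":0,"gripper":1},
    {"dx":0,"dy":30,"dz":0,"yaw":0,"gripper":1},
  ],
)

```text
clock: 19.2
tcp_pos: [0.8326, 0.1864, 0.4445]
orientation: [2.252, 2.189, 0.001]
contact_force: [2.3, 0.2, 1.7]
grip_width: 0.0854
gripper_force: 0.0
```

Request:
send_rows(
  steps=[
    {"dx":0,"dy":6,"dz":0,"yaw":0,"gripper":1},
    {"dx":0,"dy":12,"dz":0,"yaw":0,"gripper":1},
    {"dx":0,"dy":18,"dz":0,"yaw":0,"gripper":1},
    {"dx":0,"dy":24,"dz":0,"yaw":0,"gripper":1},
    {"dx":0,"dy":24,"dz":0,"yaw":0,"gripper":1},
  ],
)

```text
clock: 19.82
tcp_pos: [0.9148, 0.1629, 0.3942]
orientation: [2.235, 2.173, 0.058]
contact_force: [0.1, -0.1, -0.7]
grip_width: 0.0856
gripper_force: 0.0
```

```bash
python3 - <<'E'
from h import *
s=status.get_obs();print(s['tcp_pos'],s['joints'].round(3));print(Ro.from_rotvec(s['orientation']).as_matrix().round(3))
E
```

```text
[0.91483032 0.16286998 0.39420099] [-0.113  1.068 -1.127  0.241  1.032  1.915 -0.373]
[[ 0.028  0.999  0.043]
 [ 1.    -0.028  0.009]
 [ 0.01   0.043 -0.999]]
```

Request:
send_rows(
  steps=[
    {"dx":0,"dy":20,"dz":0,"yaw":0,"gripper":1},
    {"dx":0,"dy":40,"dz":0,"yaw":0,"gripper":1},
    {"dx":0,"dy":40,"dz":0,"yaw":0,"gripper":1},
  ],
)

```text
clock: 20.2
tcp_pos: [0.9322, 0.138, 0.3714]
orientation: [2.225, 2.167, 0.068]
contact_force: [0.5, -0.6, 0.2]
grip_width: 0.0854
gripper_force: 0.0
```

Request:
send_rows(
  steps=[
    {"dx":0,"dy":-4,"dz":0,"yaw":0,"gripper":1},
    {"dx":0,"dy":-8,"dz":0,"yaw":0,"gripper":1},
    {"dx":0,"dy":-8,"dz":0,"yaw":0,"gripper":1},
  ],
)

```text
clock: 20.58
tcp_pos: [0.8476, 0.1414, 0.3668]
orientation: [2.212, 2.174, 0.058]
contact_force: [0.8, -0.2, 0.5]
grip_width: 0.0854
gripper_force: 0.0
```

```bash
python3 - <<'E'
from h import *
s=status.get_obs();print(s['tcp_pos'],s['joints'].round(3));print(Ro.from_rotvec(s['orientation']).as_matrix().round(3))
E
```

```text
[0.84757182 0.1414025  0.36679168] [ 0.185  1.009 -1.385  0.787  1.074  1.796 -0.63 ]
[[ 0.017  0.998  0.054]
 [ 1.    -0.017 -0.002]
 [-0.001  0.054 -0.999]]
```

The lean persists and adds up, because each call starts from the pose actually reached. Going up at full stretch should increase it (j6 is at its limit).

Request:
send_rows(
  steps=[
    {"dx":0,"dy":6,"dz":-6,"yaw":0,"gripper":1},
    {"dx":0,"dy":12,"dz":-12,"yaw":0,"gripper":1},
    {"dx":0,"dy":18,"dz":-20,"yaw":0,"gripper":1},
    {"dx":0,"dy":18,"dz":-30,"yaw":0,"gripper":1},
    {"dx":0,"dy":18,"dz":-40,"yaw":0,"gripper":1},
  ],
)

```text
clock: 21.2
tcp_pos: [0.8862, 0.1226, 0.4793]
orientation: [2.211, 2.167, 0.073]
contact_force: [0.7, -0.7, -2.2]
grip_width: 0.0856
gripper_force: 0.0
```

```bash
cat > o.py <<'E'
from h import *
s=status.get_obs();print(s['clock'],s['tcp_pos'],s['joints'].round(3));R=Ro.from_rotvec(s['orientation']).as_matrix();print(R.round(3))
E
python3 o.py
```

```text
21.2 [0.88622075 0.12255968 0.47934518] [-0.163  0.936 -0.362  0.241  0.331  1.916 -0.27 ]
[[ 0.02   0.998  0.065]
 [ 1.    -0.02   0.001]
 [ 0.003  0.064 -0.998]]
```

Request:
send_rows(
  steps=[
    {"dx":0,"dy":20,"dz":-60,"yaw":0,"gripper":1},
    {"dx":0,"dy":20,"dz":-60,"yaw":0,"gripper":1},
    {"dx":0,"dy":20,"dz":-60,"yaw":0,"gripper":1},
    {"dx":0,"dy":20,"dz":-60,"yaw":0,"gripper":1},
    {"dx":0,"dy":20,"dz":-60,"yaw":0,"gripper":1},
  ],
)

```text
clock: 21.82
tcp_pos: [0.8553, 0.119, 0.5931]
orientation: [2.138, 2.124, 0.213]
contact_force: [-0.4, -0.5, 1.1]
grip_width: 0.0853
gripper_force: 0.0
```

```bash
python3 o.py
```

```text
21.825 [0.85534853 0.11899138 0.59310436] [-0.308  0.86   0.78   0.241 -0.658  1.915 -0.115]
[[ 0.005  0.983  0.184]
 [ 1.    -0.008  0.014]
 [ 0.015  0.183 -0.983]]
```

Request:
send_rows(
  steps=[
    {"dx":0,"dy":20,"dz":-60,"yaw":0,"gripper":1},
    {"dx":0,"dy":20,"dz":-60,"yaw":0,"gripper":1},
    {"dx":0,"dy":20,"dz":-60,"yaw":0,"gripper":1},
    {"dx":0,"dy":20,"dz":-60,"yaw":0,"gripper":1},
    {"dx":0,"dy":20,"dz":-60,"yaw":0,"gripper":1},
  ],
)

```text
clock: 22.45
tcp_pos: [0.7784, 0.1497, 0.7656]
orientation: [1.963, 2.032, 0.449]
contact_force: [-0.1, -1.0, 0.2]
grip_width: 0.0854
gripper_force: 0.0
```

```bash
python3 o.py
```

```text
22.45 [0.77838941 0.1496539  0.76563496] [-0.436  0.704  1.262  0.241 -1.008  1.916 -0.07 ]
[[-0.038  0.912  0.408]
 [ 0.999  0.029  0.029]
 [ 0.014  0.409 -0.912]]
```

Request:
send_rows(
  steps=[
    {"dx":0,"dy":20,"dz":-60,"yaw":0,"gripper":1},
    {"dx":0,"dy":20,"dz":-60,"yaw":0,"gripper":1},
  ],
)

```text
clock: 22.7
tcp_pos: [0.7355, 0.1353, 0.8148]
orientation: [1.95, 2.001, 0.483]
contact_force: [1.2, -1.2, -0.6]
grip_width: 0.085
gripper_force: 0.0
```

```bash
python3 o.py
```

```text
22.7 [0.73553274 0.13531889 0.81479334] [-0.425  0.581  0.771  0.241 -0.524  1.916 -0.127]
[[-0.03   0.897  0.441]
 [ 0.999  0.019  0.028]
 [ 0.016  0.442 -0.897]]
```

```bash
cat > go.py <<'E'
from h import *
import sys
s=status.get_obs();R=Ro.from_rotvec(s['orientation']).as_matrix();T=np.array(eval(sys.argv[1]))
print(s['tcp_pos'].round(4),'shift cm',(R.T@(T-s['tcp_pos'])*100).round(2)); print(R.round(3).tolist())
E
python3 go.py "[.45,.198,.40]"
```

```text
[0.7355 0.1353 0.8148] shift cm [  6.43 -43.82  24.77]
[[-0.03, 0.897, 0.441], [0.999, 0.019, 0.028], [0.016, 0.442, -0.897]]
```

Request:
send_rows(
  steps=[
    {"dx":0.8,"dy":-5,"dz":3,"yaw":0,"gripper":1},
    {"dx":1.6,"dy":-10,"dz":6,"yaw":0,"gripper":1},
    {"dx":2.4,"dy":-15.5,"dz":9,"yaw":0,"gripper":1},
    {"dx":3.2,"dy":-21,"dz":12,"yaw":0,"gripper":1},
    {"dx":4,"dy":-26.5,"dz":15,"yaw":0,"gripper":1},
  ],
)

```text
clock: 23.32
tcp_pos: [0.5992, 0.1701, 0.6127]
orientation: [1.952, 2.011, 0.489]
contact_force: [-0.2, -1.8, 1.7]
grip_width: 0.0854
gripper_force: 0.0
```

Request:
send_rows(
  steps=[
    {"dx":0.5,"dy":-5,"dz":3,"yaw":-9,"gripper":0.6},
    {"dx":1,"dy":-10,"dz":6,"yaw":-18,"gripper":0.35},
    {"dx":1.5,"dy":-15,"dz":8,"yaw":-27,"gripper":0.35},
    {"dx":2.3,"dy":-17,"dz":9.5,"yaw":-36,"gripper":0.35},
    {"dx":2.3,"dy":-17,"dz":9.5,"yaw":-45,"gripper":0.35},
  ],
)

```text
clock: 23.95
tcp_pos: [0.4862, 0.1927, 0.453]
orientation: [0.998, 2.536, 0.277]
contact_force: [-0.2, -0.1, 0.4]
grip_width: 0.03
gripper_force: 0.0
```

Request:
send_rows(
  steps=[
    {"dx":0,"dy":0,"dz":0,"yaw":-9,"gripper":0.35},
    {"dx":0,"dy":0,"dz":0,"yaw":-18,"gripper":0.35},
    {"dx":0,"dy":0,"dz":0,"yaw":-27,"gripper":0.35},
    {"dx":0,"dy":0,"dz":0,"yaw":-36,"gripper":0.35},
    {"dx":0,"dy":0,"dz":0,"yaw":-45,"gripper":0.35},
  ],
)

```text
clock: 24.58
tcp_pos: [0.488, 0.1924, 0.4549]
orientation: [-0.043, 2.69, 0.043]
contact_force: [0.0, -0.4, 0.4]
grip_width: 0.0297
gripper_force: 0.0
```

```bash
python3 o.py; python3 go.py "[.53,.197,.12]"
```

```text
24.575 [0.48796821 0.19236936 0.45488117] [-1.631 -0.319  0.783  1.937  0.583  1.143  0.597]
[[-0.9   -0.038  0.435]
 [-0.024  0.999  0.038]
 [-0.436  0.023 -0.9  ]]
[0.488  0.1924 0.4549] shift cm [10.8  -0.48 31.97]
[[-0.9, -0.038, 0.435], [-0.024, 0.999, 0.038], [-0.436, 0.023, -0.9]]
```

Request:
send_rows(
  steps=[
    {"dx":1.8,"dy":0,"dz":5.5,"yaw":1,"gripper":0.35},
    {"dx":3.7,"dy":-0.2,"dz":11,"yaw":3.6,"gripper":0.35},
    {"dx":5.6,"dy":-0.3,"dz":16.5,"yaw":3.6,"gripper":0.35},
    {"dx":7.4,"dy":-0.4,"dz":22,"yaw":3.6,"gripper":0.35},
    {"dx":8.8,"dy":-0.4,"dz":26,"yaw":3.6,"gripper":0.35},
  ],
)

```text
clock: 25.2
tcp_pos: [0.5208, 0.2018, 0.2007]
orientation: [0.037, 2.686, 0.071]
contact_force: [-0.6, 3.3, 1.7]
grip_width: 0.0297
gripper_force: 0.0
```

```bash
python3 o.py; python3 go.py "[.535,.197,.065]"
```

```text
25.2 [0.52084878 0.2017929  0.20066988] [-1.429  0.272  0.977  2.242 -0.138  0.323  1.146]
[[-0.898  0.015  0.44 ]
 [ 0.038  0.998  0.044]
 [-0.438  0.056 -0.897]]
[0.5208 0.2018 0.2007] shift cm [ 4.66 -1.22 12.77]
[[-0.898, 0.015, 0.44], [0.038, 0.998, 0.044], [-0.438, 0.056, -0.897]]
```

Request:
send_rows(
  steps=[
    {"dx":1.2,"dy":-0.4,"dz":3,"yaw":0,"gripper":0.35},
    {"dx":2.4,"dy":-0.8,"dz":6.5,"yaw":0,"gripper":0.35},
    {"dx":3.7,"dy":-1.2,"dz":10,"yaw":0,"gripper":0.35},
    {"dx":4.6,"dy":-1.3,"dz":12.7,"yaw":0,"gripper":0.35},
    {"dx":4.6,"dy":-1.3,"dz":12.7,"yaw":0,"gripper":0.35},
  ],
)

```text
clock: 25.82
tcp_pos: [0.5367, 0.199, 0.0811]
orientation: [0.04, 2.707, 0.062]
contact_force: [0.7, 1.1, -0.1]
grip_width: 0.0297
gripper_force: 0.0
```

```bash
python3 o.py; python3 go.py "[.56,.195,.040]"
```

```text
25.825 [0.53672495 0.19901471 0.08113975] [-1.161  0.554  0.743  2.268 -1.32   0.171  2.252]
[[-0.907  0.019  0.421]
 [ 0.038  0.999  0.037]
 [-0.419  0.05  -0.906]]
[0.5367 0.199  0.0811] shift cm [-0.4  -0.56  4.69]
[[-0.907, 0.019, 0.421], [0.038, 0.999, 0.037], [-0.419, 0.05, -0.906]]
```

```bash
python3 go.py "[.575,.195,.080]";python3 go.py "[.575,.195,.040]"
```

```text
[0.5367 0.199  0.0811] shift cm [-3.44 -0.34  1.7 ]
[[-0.907, 0.019, 0.421], [0.038, 0.999, 0.037], [-0.419, 0.05, -0.906]]
[0.5367 0.199  0.0811] shift cm [-1.76 -0.53  5.32]
[[-0.907, 0.019, 0.421], [0.038, 0.999, 0.037], [-0.419, 0.05, -0.906]]
```

Request:
send_rows(
  steps=[
    {"dx":-1.7,"dy":-0.2,"dz":0.8,"yaw":0,"gripper":0.35},
    {"dx":-3.4,"dy":-0.3,"dz":1.7,"yaw":0,"gripper":0.35},
    {"dx":-3.4,"dy":-0.3,"dz":1.7,"yaw":0,"gripper":0.35},
    {"dx":-2.6,"dy":-0.4,"dz":3.5,"yaw":0,"gripper":0.35},
    {"dx":-2.2,"dy":-0.5,"dz":4.3,"yaw":0,"gripper":0.35},
  ],
)

```text
clock: 26.45
tcp_pos: [0.5738, 0.194, 0.0542]
orientation: [0.041, 2.72, 0.054]
contact_force: [-0.3, -0.1, -0.3]
grip_width: 0.0297
gripper_force: 0.0
```

```bash
python3 o.py; python3 go.py "[.575,.195,.040]"; python3 tail.py
```

```text
26.45 [0.57382796 0.19400565 0.05415865] [-1.019  0.621  0.637  2.19  -1.362  0.17   2.32 ]
[[-0.912  0.021  0.409]
 [ 0.037  0.999  0.032]
 [-0.408  0.044 -0.912]]
[0.5738 0.194  0.0542] shift cm [0.47 0.04 1.34]
[[-0.912, 0.021, 0.409], [0.037, 0.999, 0.032], [-0.408, 0.044, -0.912]]
[0.5745591  0.19365208 0.05439205] [0.04184108 2.71802416 0.05218058] [ 0.53580764 -0.56647632  0.61515547]
3657 ((0.6076269149780273, 0.19133272767066956), (0.053467608988285065, 0.041701409965753555), 4.350414276123047) [[0.6107, 0.1746, 0.0185], [0.6313, 0.2119, 0.0431]]
158 ((0.6259809732437134, 0.1961372196674347), (0.07371284812688828, 0.0358365960419178), 89.052978515625) [[0.6079, 0.16, 0.0183], [0.6409, 0.2328, 0.0445]]
```

View pics/q.png

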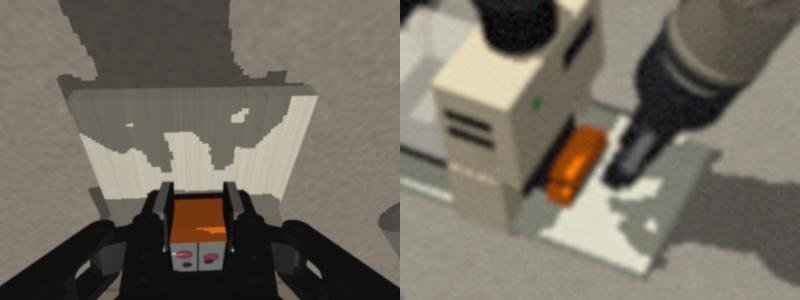

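The side crop shows the leaning tool behind the tail at (585,165), centred on it and clear of the bridge. I'll lower and push.

Request:
send_rows(
  steps=[
    {"dx":0.4,"dy":0,"dz":1.3,"yaw":0,"gripper":0.35},
    {"dx":0.4,"dy":0,"dz":1.3,"yaw":0,"gripper":0.35},
    {"dx":-0.2,"dy":0,"dz":1.5,"yaw":0,"gripper":0.35},
    {"dx":-0.8,"dy":0,"dz":1.8,"yaw":0,"gripper":0.35},
    {"dx":-1.3,"dy":0,"dz":2.1,"yaw":0,"gripper":0.35},
  ],
)

```text
clock: 27.18
tcp_pos: [0.5955, 0.1939, 0.0411]
orientation: [0.041, 2.721, 0.051]
contact_force: [-4.9, 0.3, 3.6]
grip_width: 0.0296
gripper_force: 2.6
```

```bash
python3 o.py; python3 go.py "[.605,.194,.040]"
```

```text
27.175 [0.59553733 0.19392878 0.04110525] [-0.962  0.659  0.597  2.144 -1.366  0.17   2.332]
[[-0.913  0.021  0.408]
 [ 0.037  0.999  0.03 ]
 [-0.407  0.042 -0.912]]
[0.5955 0.1939 0.0411] shift cm [-0.82  0.02  0.49]
[[-0.913, 0.021, 0.408], [0.037, 0.999, 0.03], [-0.407, 0.042, -0.912]]
```

Contact is made. I'll push on in small steps.

Request:
send_rows(
  steps=[
    {"dx":-0.2,"dy":0,"dz":0.1,"yaw":0,"gripper":0.35},
    {"dx":-0.4,"dy":0,"dz":0.2,"yaw":0,"gripper":0.35},
    {"dx":-0.6,"dy":0,"dz":0.3,"yaw":0,"gripper":0.35},
    {"dx":-0.8,"dy":0,"dz":0.4,"yaw":0,"gripper":0.35},
    {"dx":-0.9,"dy":0,"dz":0.4,"yaw":0,"gripper":0.35},
  ],
)

```text
clock: 27.8
tcp_pos: [0.6049, 0.1939, 0.041]
orientation: [0.041, 2.721, 0.05]
contact_force: [-1.3, -0.1, -0.4]
grip_width: 0.0304
gripper_force: 0.6
```

Request:
send_rows(
  steps=[
    {"dx":-0.1,"dy":0,"dz":0.05,"yaw":0,"gripper":0.35},
    {"dx":-0.2,"dy":0,"dz":0.1,"yaw":0,"gripper":0.35},
    {"dx":-0.3,"dy":0,"dz":0.15,"yaw":0,"gripper":0.35},
  ],
)

```text
clock: 28.18
tcp_pos: [0.6082, 0.1938, 0.0409]
orientation: [0.041, 2.721, 0.051]
contact_force: [-2.1, 0.2, 1.0]
grip_width: 0.03
gripper_force: 1.0
```

Request:
send_rows(
  steps=[
    {"dx":-0.1,"dy":0,"dz":0.05,"yaw":0,"gripper":0.35},
    {"dx":-0.2,"dy":0,"dz":0.1,"yaw":0,"gripper":0.35},
    {"dx":-0.3,"dy":0,"dz":0.13,"yaw":0,"gripper":0.35},
  ],
)

```text
clock: 28.55
tcp_pos: [0.6115, 0.1937, 0.041]
orientation: [0.041, 2.721, 0.051]
contact_force: [-1.6, 0.2, -0.0]
grip_width: 0.0297
gripper_force: 0.8
```

```bash
python3 tail.py
```

```text
[0.6116571  0.19375537 0.04097073] [0.04086725 2.72075868 0.05053683] [-1.47975511  0.21895009 -1.18125117]
4517 ((0.6257863640785217, 0.19402426481246948), (0.07388334721326828, 0.046054814010858536), 87.55452728271484) [[0.6084, 0.1584, 0.0185], [0.6474, 0.2295, 0.043]]
127 ((0.6345316171646118, 0.19676634669303894), (0.07631760835647583, 0.022149749100208282), 87.26515197753906) [[0.6244, 0.1607, 0.0182], [0.6471, 0.2338, 0.0442]]
```

Request:
send_rows(
  steps=[
    {"dx":-0.1,"dy":0,"dz":0.05,"yaw":0,"gripper":0.35},
    {"dx":-0.2,"dy":0,"dz":0.1,"yaw":0,"gripper":0.35},
    {"dx":-0.3,"dy":0,"dz":0.13,"yaw":0,"gripper":0.35},
  ],
)

```text
clock: 29.02
tcp_pos: [0.6123, 0.1937, 0.0402]
orientation: [0.04, 2.725, 0.052]
contact_force: [-15.0, -0.7, 11.0]
grip_width: 0.03
gripper_force: 7.6
```

It is at a firm stop on the fingers, at the expected home distance. I'll back away and check.

Request:
send_rows(
  steps=[
    {"dx":0.6,"dy":0,"dz":-0.4,"yaw":0,"gripper":0.35},
    {"dx":1.5,"dy":0,"dz":-1,"yaw":0,"gripper":0.35},
    {"dx":4,"dy":0,"dz":-3,"yaw":0,"gripper":0.35},
    {"dx":6,"dy":0,"dz":-7,"yaw":0,"gripper":0.35},
    {"dx":7,"dy":0,"dz":-11,"yaw":0,"gripper":0.35},
  ],
)

```text
clock: 29.65
tcp_pos: [0.5042, 0.1924, 0.1132]
orientation: [0.043, 2.723, 0.052]
contact_force: [0.5, -0.1, 0.8]
grip_width: 0.0294
gripper_force: 0.0
```

Request:
send_rows(
  steps=[
    {"dx":0,"dy":0,"dz":-2,"yaw":0,"gripper":0.35},
    {"dx":0,"dy":0,"dz":-4,"yaw":0,"gripper":0.35},
    {"dx":0,"dy":0,"dz":-4,"yaw":0,"gripper":0.35},
    {"dx":0,"dy":0,"dz":-4,"yaw":0,"gripper":0.35},
  ],
)

```text
clock: 30.15
tcp_pos: [0.4896, 0.1921, 0.1491]
orientation: [0.04, 2.721, 0.051]
contact_force: [-0.8, 0.0, 0.2]
grip_width: 0.0299
gripper_force: 0.0
```

```bash
python3 tail.py
```

```text
[0.48966278 0.19162778 0.14889059] [0.041354   2.72147565 0.05061741] [-0.11784246  0.89293171  0.21418746]
1913 ((0.640314519405365, 0.19389960169792175), (0.06246727705001831, 0.025952929630875587), 88.27216339111328) [[0.6277, 0.1638, 0.0184], [0.6503, 0.2242, 0.0432]]
167 ((0.6350822448730469, 0.19691357016563416), (0.07718918472528458, 0.021265387535095215), 87.0632095336914) [[0.6246, 0.1589, 0.0186], [0.6467, 0.2336, 0.0435]]
```

View pics/q.png

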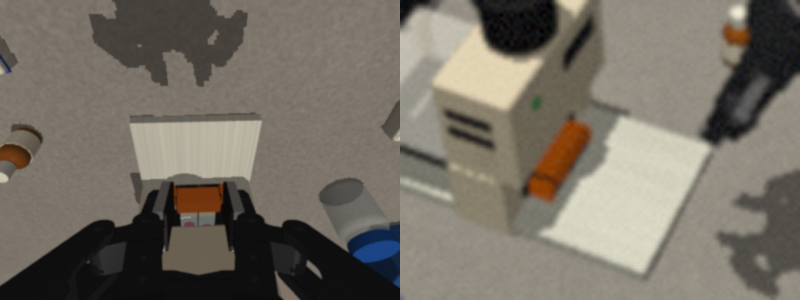

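The side crop shows the tail at (560,160), ears against the rails under the bridge edge and straight. Its face is at x≈0.626, which is home, and the tool is free. I'm handing in.

```bash
python3 -c "
from bench import workorder; print(workorder.hand_in())"
```

```text
the job is handed in; nothing more can be done
None
```

I turned the tray end for end and slid it nose first to a firm stop; by camera its tail face is within about 1 mm of the home position, the tool is clear, and the job is handed in at about 30 s (no verdict was returned). The gripper body pressed on the scanner's bridge at about 38 N (limit 40 N), so I finished with a leaning tool.

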